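# Crank open the sediment hopper's gate

### The arm

A 7-joint arm with a two-finger parallel gripper is mounted at the origin on the work surface. World frame = base frame: x ahead of the robot, y to its left, z up, the work surface at z = 0. Lengths are in m, angles in rad, forces in N, time in s.
With the tool pointing down it reaches from about 0.35 to 0.9 m from the base axis. Payload 7.2 kg.
Tool frame: the origin (TCP) lies midway between the tips of the shut fingers; the grasp point (between the pads) lies manip.grip_depth behind it (manip.grip_depth is the distance from the TCP to the grasp point, in m); z points along the fingers, y is the line along which they close (so a half turn about z gives the same grasp; the last joint's range is limited). The gripper opens to 88 mm and grips with 3 to 60 N. Pads are 20 mm wide; open, the fingers measure 115 mm over their backs; the gripper's body (75 mm by 178 mm) begins 61 mm behind the grasp point.
Start: joints at [1.051, 0.411, -0.013, 1.596, 0.006, 1.134, -0.082], TCP at [0.273, -0.562, 0.197] pointing down, gripper open.
Joint ranges: [-2.95, 2.95], [-0.29, 1.99], [-1.47, 1.44], [0.14, 2.54], [-1.03, 4.17], [0.13, 1.85], [-2.86, 2.86]. Speed limits (rad/s): [2.39, 2.39, 3.01, 3.01, 3.14, 3.14, 3.14].

### API

Orientations are given as a unit quaternion [x, y, z, w].
In Python, from station import manip, optics, job gives the robot as it stands.
- The arm moves only by the tool arm_command, never from a script. Its argument "moves" is a list of rows, each a list of 7 numbers: the shift along the world's x, y, z in m, then the turn, a rotation vector about the world's x, y, z in rad, then the finger opening in m, from 0 to 0.0878. A call has 1 to 8 rows; each row is the pose to reach, as a shift and turn from the pose commanded when the call began; what a row does not reach only later rows make up. A row lasts 1/12 s, in which the tool goes at most 41.7 mm and 7.16 degrees, less where a joint would pass 70% of its speed; a pose out of reach is approached as far as the arm can. A call with a gripper value outside its range is refused whole. The fingers move at their own pace and stop on an object; the grip force is fixed at half the most. Time passes only in rows, so rows that repeat a pose let the fingers close. It gives the time, the measured TCP pose, the force, the opening and the grip force at its end, in the units of the state.
- manip.sense(): the state, without advancing time (a new reading comes with each control period).
- optics.capture(name): name is "scene" or "side" or "wrist"; returns (picture, depth): 420x560x3 uint8, red, green, blue; 420x560 float32, m along the optical axis (not along the pixel's ray), 0 where there is no reading.
- optics.camera_model(name): a dict with "fov_y" (degrees; the focal length in pixels is half the picture's height over the tangent of half this angle, whatever the lens; pixels are square), "cx", "cy" (the principal point, pixels), "cam_to_world" (4x4, takes a point from camera to world coordinates). Camera axes: x right, y up, looking along -z (the intrinsics and any distortion apply to the point x, -y, -z); pixel columns grow to the right and rows downward; lengths in m; the calibration is good to about 2 mm. The wrist camera is an equidistant fisheye: a pixel r from the principal point sees the ray r / f radians off the axis. A picture is of the moment at which its call begins: read the wrist's pose just before it. camera_model takes no time and is no camera call; for the wrist camera it gives the pose at the moment of the call.
- job.hand_in(): hands the job in; it is judged then, once.
The state is a dict: "time_s": time; "q": joint angles; "joint_vel": joint speeds; "effort": joint torques, N m; "tool_pos": TCP position; "orientation": TCP orientation; "force": force on the tool from outside, world axes, zero at the start; "torque": the same for the moment, N m; "grip_width": opening from 0.0 (shut) to 1.0 (fully open); "finger_force": force on a finger pad.
Only numpy, scipy, OpenCV 4.12 (cv2) and the standard library are available. Lean on these libraries where they do the work, as an engineer would, in place of code of your own. Each camera call takes 0.05 s, during which the arm holds its last target. There are 200 camera calls.

### The job

Fetch the loose crank from its wooden caddy, seat it fully home on the hidden hex drive in the hopper's sloping blue sleeve, and wind it clockwise until the slide gate reaches its yellow end stop. Work the gate only with the crank, leave the crank seated on the drive with the gate fully open, and let go. Do not knock over the bottles or jars, and leave the fossil lying in its tray.

Things in the scene. Friction and masses are not known exactly. Their poses are not given: they have to be found in the camera images.
- crank: Loose steel crank, about 290 g. Origin: on the shaft's axis, in the underside of its round flange (47 mm wide, z 0 to 6). z points along the axis away from the shaft's tip; x along the crank arm (18 mm wide, z 6 to 14) to the knob 65 mm off the axis. At the start it stands upright in the caddy's well, flange on the rim, 72 mm above the table, at any yaw
- crank_post (a point): Middle of the crank's orange square grip post, on the shaft's axis, 32 mm above the crank's origin: 22 x 22 mm, sides along the crank's x and y, crank z 14 to 50. Hold the crank here to carry and seat it
- crank_tip (a point): Tip of the crank's hex shaft, on the axis, 50 mm below the crank's origin. The shaft is 26 mm across flats (flats face the crank's +-x); its last 16 mm taper to about 16 mm
- knob (a point): Centre of the crank's black knob, 22 mm diameter, 38 mm long (crank z 16 to 54), 65 mm off the shaft's axis and parallel to it; it spins freely on its pin, so it can stay gripped while winding
- drive: Blue sleeve on the robot side of the hopper, fixed to it; outside 54 mm, round bore 34 mm. Origin: centre of its open mouth's rim, 130 mm above the table. z points out of the mouth along the axis, leaning 30 degrees from vertical towards the hopper's -x; y is level, like the hopper's y. With the crank fully home its flange lies on this rim: crank origin at this origin, z axes alike
- socket (a point): Mouth of the hidden brass hex socket, 18 mm down the sleeve's bore, 28.4 mm across flats, 36 mm deep; only it turns, with about 0.12 N m, and stays where left. Its angle is unknown: press (5 to 10 N, 20 N for the last bit) and twist up to 60 degrees until the crank drops in (10 degrees play each way). Until then the flange stays 13 to 30 mm above the rim. Clockwise, looking into the mouth, opens the gate
- gate (a joint): Slide gate of the hopper's chute, with a red end plate: metres drawn out to the hopper's +y side; 0 closed, 0.060 against the yellow end stop. Starts at 0 to 0.0126. Every radian of crank turning draws it 12 mm; it stays where left
- hopper: Steel hopper on a stand, fixed. Origin: on the table under the middle of the stand. x points away from the sleeve's side, y towards where the gate comes out. Funnel 200 mm wide, top 310 mm above the table. The sleeve's mouth is at x = -150 mm; the space above it and on its robot side is free
- caddy: Wooden caddy board, fixed, 96 x 210 x 12 mm; origin under its middle, y along its length. Crank well (64 mm square block, 36 mm square hole, top 72 mm above the table) centred at y = -55 mm; the tall bottle stands near y = +60 mm. It stands in one of two places, swapped with the tray
- tall_bottle: White plastic bottle, loose, 54 mm diameter, 190 mm tall, standing on the caddy board; origin under its middle
- amber_jar: Amber jar, loose, 48 mm diameter, 100 mm tall, standing to the left of the blue sleeve; origin under its middle
- small_bottle: Small glass bottle, loose, 30 mm diameter, 62 mm tall; origin under its middle
- small_jar: Small white jar with red cap, loose, 42 mm diameter, 45 mm tall; origin under its middle
- tray: White specimen tray, fixed, 90 x 90 x 28 mm, walls 4 mm; origin under its middle
- fossil: Loose fossil lump, about 60 x 40 x 36 mm, lying in the tray; origin at its underside
There are look-alikes about, which are no part of the job. There is more than one size of the crank; the job needs the smallest.

How it is judged:
By the outcome, as a careful person would: the job done as asked, in the order asked, and still so for the second after the job is handed in, with the robot touching nothing.
It also fails if it takes over 64 s, if anything falls off the work surface, if the arm or the gripper's body presses on something with over 40 N, if the wrist force passes 120 N, or if a joint passes its speed limit or range.

## Working session

There is one attempt and no reset: what is moved stays moved. The work goes in short steps, Python scripts to look and compute and a tool call to move; the robot and the scene stay as the last step left them, time stands still between calls to the robot, and variables do not carry over. Pictures are saved under pics/ and viewed, at most 10 in all, crops included, and the job is handed in when it is done.

Besides the shell and the picture viewer there is one more tool, called by a JSON object that holds its "op" and its "data". arm_command: Moves the arm, as the interface text tells. Its arguments: {"type":"object","properties":{"moves":{"type":"array"}},"required":["moves"]}

```bash
ls; mkdir -p pics
cat > h.py <<'E'
import numpy as np, cv2
from station import manip, optics, job
from scipy.spatial.transform import Rotation as R
def grab(n,tag):
    m=optics.camera_model(n); p,d=optics.capture(n)
    cv2.imwrite(f'pics/{tag}.png',p[:,:,::-1]); np.savez(f'pics/{tag}.npz',p=p,d=d,T=m['cam_to_world'],f=210/np.tan(np.radians(m['fov_y']/2)),c=[m['cx'],m['cy']],w=n=='wrist')
    return p,d,m
class V:
    def __init__(s,tag):
        z=np.load(f'pics/{tag}.npz'); s.p,s.d,s.T,s.f,s.c,s.w=[z[k] for k in ('p','d','T','f','c','w')]
    def ray(s,u,v):
        a=np.stack([(np.asarray(u,float)-s.c[0])/s.f,(np.asarray(v,float)-s.c[1])/s.f],-1)
        if s.w:
            r=np.linalg.norm(a,axis=-1,keepdims=True)+1e-9; k=np.concatenate([a/r*np.sin(r),np.cos(r)],-1)
        else: k=np.concatenate([a,np.ones(a.shape[:-1]+(1,))],-1)
        return (k*[1,-1,-1])@s.T[:3,:3].T
    def plane(s,u,v,z):
        r=s.ray(u,v); o=s.T[:3,3]; return o+r*((z-o[2])/r[...,2:])
    def pts(s):  # depth -> world
        v,u=np.mgrid[:420,:560]; r=s.ray(u,v); ax=-s.T[:3,2]
        return s.T[:3,3]+r*(s.d/(r@ax))[...,None]
E
python3 - <<'E'
from h import *
for n in('scene','side','wrist'):
    p,d,m=grab(n,n+'0'); print(n,m['fov_y'],m['cx'],m['cy'],np.round(m['cam_to_world'],3).tolist(),{k:v for k,v in m.items() if k not in('fov_y','cx','cy','cam_to_world')})
print(manip.grip_depth,manip.sense())
a=cv2.imread('pics/scene0.png');b=cv2.imread('pics/side0.png')
cv2.imwrite('pics/a0.png',a)
E
```

```text
pics
scene 52.672259245379166 276.2309662371521 203.4047281584211 [[0.148, -0.596, 0.789, 1.172], [0.989, 0.086, -0.121, -0.145], [0.004, 0.798, 0.602, 0.671], [0.0, 0.0, 0.0, 1.0]] {}
side 51.72109336384355 273.59665666722566 207.36381534086354 [[-0.894, 0.323, -0.31, 0.1], [-0.448, -0.647, 0.617, 0.688], [-0.001, 0.691, 0.723, 0.947], [0.0, 0.0, 0.0, 1.0]] {}
wrist 65.70646984690485 279.9780143481072 204.68692756947632 [[0.437, 0.857, 0.274, 0.349], [-0.9, 0.416, 0.132, -0.526], [-0.002, -0.304, 0.953, 0.386], [0.0, 0.0, 0.0, 1.0]] {}
0.0187 {'time_s': 0.15, 'q': array([ 1.05078724,  0.41169751, -0.0127462 ,  1.59681493,  0.00561788,
        1.13428766, -0.08223352]), 'joint_vel': array([ 0.00123571, -0.00316241, -0.00053846, -0.00263236,  0.00060311,
       -0.00046959,  0.00056228]), 'effort': array([ 1.97501868e-03, -5.88330674e+01,  6.42795917e-01, -2.91288793e+01,
       -5.37237525e-02,  1.58267986e-02,  8.52387575e-05]), 'tool_pos': array([ 0.27267985, -0.56193728,  0.19612881]), 'orientation': array([ 9.74588501e-01,  2.24002032e-01, -1.71875691e-04, -5.60035964e-04]), 'force': array([-0.8247887 , -0.16948458,  0.09508704]), 'torque': array([0.01211382, 0.00157734, 0.03207344]), 'finger_force': 0.0, 'grip_width': 1.0026497149908413}
```

View pics/scene0.png

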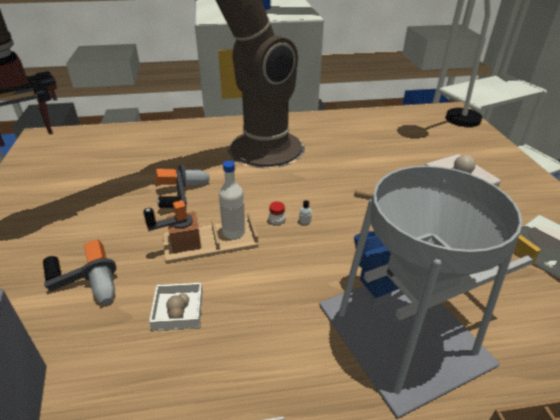

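View pics/side0.png

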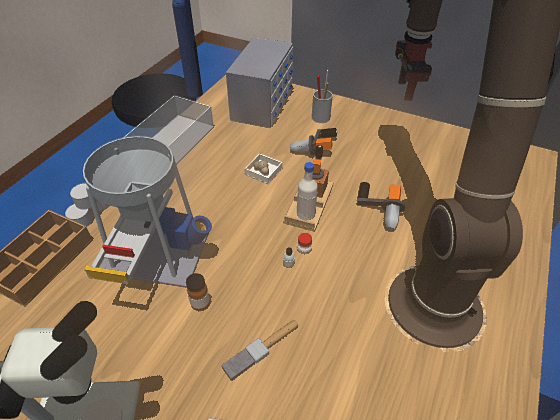

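Scene picture: the upright crank stands in the caddy, orange post (180,210), knob (150,217). The look-alikes are lying cranks at (170,185) and (95,265); in the side view they are at (310,145) and (390,200), with the caddy crank at (318,172). I choose the upright one in the caddy. In the side view the blue sleeve mouth is at (203,227), the yellow stop at (107,273), the red plate at (118,251) and the amber jar at (198,292).

```bash
cat >> h.py <<'E'
def mask(p,h0,h1,s=110,v=50):
    return cv2.inRange(cv2.cvtColor(np.ascontiguousarray(p),cv2.COLOR_RGB2HSV),(h0,s,v),(h1,255,255))
def blobs(vw,m,amin=15):
    P=vw.pts(); n,l,st,c=cv2.connectedComponentsWithStats(m)
    for i in range(1,n):
        if st[i,4]>=amin:
            q=P[(l==i)&(vw.d>0)]
            if len(q): print(' px',c[i].round(0),'box',st[i],'med',np.median(q,0).round(3),'p5',np.percentile(q,5,0).round(3),'p95',np.percentile(q,95,0).round(3))
E
python3 - <<'E'
from h import *
for t in('scene0','side0'):
    v=V(t)
    for nm,a in (('orange',(4,14,170,90)),('blue',(105,125,110,40)),('yellow',(20,32,170,90)),('red',(170,180,150,90))):
        print(t,nm); blobs(v,mask(v.p,*a))
    print('dark'); 
    P=v.pts(); dk=((v.p.max(2)<45)&(np.abs(P[...,2]-.11)<.03)).astype('uint8'); blobs(v,dk)
a=cv2.imread('pics/scene0.png')[150:270,110:270]; b=cv2.imread('pics/side0.png')[130:240,260:410]
c=cv2.imread('pics/side0.png')[180:320,70:240]
g=lambda x:cv2.resize(x,(400,300),interpolation=cv2.INTER_CUBIC)
cv2.imwrite('pics/c1.png',np.vstack([np.hstack([g(a),g(b)]),np.hstack([g(c),g(cv2.imread('pics/wrist0.png'))])]))
E
```

```text
scene0 orange
 px [165. 176.] box [156 169  21  15 289] med [ 0.203 -0.293  0.055] p5 [ 0.183 -0.314  0.035] p95 [ 0.212 -0.271  0.065]
 px [179. 209.] box [173 201  13  19 177] med [ 0.435 -0.241  0.115] p5 [ 0.415 -0.253  0.091] p95 [ 0.439 -0.232  0.124]
 px [ 94. 250.] box [ 85 240  20  21 300] med [ 0.475 -0.423  0.058] p5 [ 0.456 -0.439  0.051] p95 [ 0.494 -0.407  0.065]
scene0 blue
 px [266.   4.] box [262   0   8  10  55] med [-0.694  0.094  0.277] p5 [-0.713  0.08   0.258] p95 [-0.683  0.109  0.292]
 px [419.  96.] box [403  90  32  14 375] med [-1.206  1.109 -0.386] p5 [-1.275  1.06  -0.437] p95 [-1.102  1.211 -0.379]
 px [443.  99.] box [440  95   8   7  37] med [-1.121  1.243 -0.385] p5 [-1.163  1.213 -0.391] p95 [-1.089  1.263 -0.381]
 px [  7. 142.] box [  0 134  16  22 205] med [-1.635 -1.57  -0.745] p5 [-1.751 -1.625 -0.754] p95 [ 0.037 -0.739  0.089]
 px [228. 166.] box [223 161  11  11 103] med [ 0.415 -0.13   0.202] p5 [ 0.399 -0.139  0.192] p95 [ 0.42  -0.121  0.204]
 px [376. 265.] box [ 360  232   37   65 1114] med [0.648 0.12  0.121] p5 [0.611 0.104 0.064] p95 
[... 1805 characters left out ...]
81 -1.741 -0.751] p5 [ 2.084 -1.862 -0.764] p95 [ 2.235 -1.672 -0.737]
 px [ 54. 179.] box [   0  110  135  140 5719] med [ 2.073 -0.358 -0.752] p5 [ 1.909 -0.955 -0.762] p95 [ 2.222 -0.02  -0.743]
 px [309. 165.] box [305 162   9   7  46] med [ 0.406 -0.129  0.201] p5 [ 0.397 -0.139  0.199] p95 [ 0.414 -0.119  0.203]
 px [181. 228.] box [175 221  11  12  57] med [0.629 0.156 0.126] p5 [0.617 0.136 0.123] p95 [0.636 0.167 0.128]
 px [552. 325.] box [ 540  221   20  180 2376] med [-0.557 -0.643 -0.751] p5 [-0.587 -1.188 -0.758] p95 [-0.531 -0.362 -0.743]
side0 yellow
 px [105. 274.] box [ 85 266  43  18 393] med [0.674 0.364 0.169] p5 [0.632 0.35  0.147] p95 [0.712 0.376 0.177]
side0 red
dark
```

View pics/c1.png

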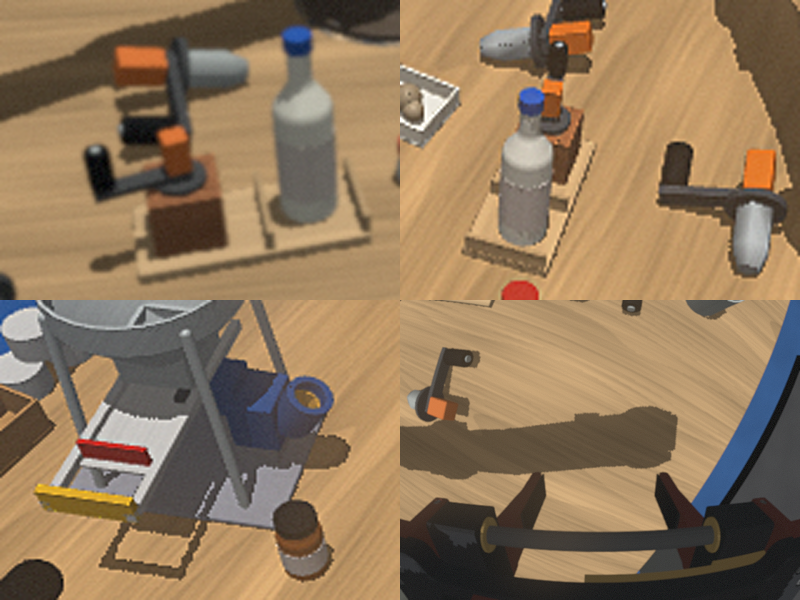

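The close crop shows the chosen crank: upright in the caddy's dark block, post (175,150), knob (97,170). It is smaller than both lying cranks. Next I check post and knob across two views and measure the sleeve.

```bash
cat >> h.py <<'E'
def tri(a,ua,b,ub):
    r1,r2=a.ray(*ua),b.ray(*ub); r1/=np.linalg.norm(r1); r2/=np.linalg.norm(r2)
    A=np.stack([r1,-r2],1); d=b.T[:3,3]-a.T[:3,3]; s=np.linalg.lstsq(A,d,rcond=None)[0]
    p=a.T[:3,3]+r1*s[0]; q=b.T[:3,3]+r2*s[1]; return (p+q)/2,np.linalg.norm(p-q)
E
python3 - <<'E'
from h import *
a,b=V('scene0'),V('side0')
def cen(v,m,box):
    x,y,w,h=box; k=np.zeros_like(m);k[y:y+h,x:x+w]=m[y:y+h,x:x+w]; r,c=np.nonzero(k); return c.mean(),r.mean()
ma,mb=mask(a.p,4,14,170,90),mask(b.p,4,14,170,90)
print('post',tri(a,cen(a,ma,(173,201,13,19)),b,cen(b,mb,(313,159,8,14))))
P=b.pts(); dk=(b.p.max(2)<60)&(np.abs(P[...,2]-.115)<.025)
blobs(b,dk.astype('uint8'),8)
# post top points
for v,m,n in((a,ma,'a'),(b,mb,'b')):
    Q=v.pts(); s=(m>0)&(np.linalg.norm(Q[...,:2]-[.427,-.24],axis=-1)<.03)&(Q[...,2]>.118); print(n,s.sum(),Q[s].mean(0),cv2.minAreaRect((Q[s][:,:2]*1000).astype('float32')))
bt=[V(t) for t in('scene0','side0')]
# blue in side: wide mask, near the sleeve
bl=mask(b.p,100,130,80,25)>0; s=bl&(np.linalg.norm(P[...,:2]-[.6,.12],axis=-1)<.15)&(P[...,2]>.02)
r,c=np.nonzero(s);print('blue',s.sum(),c.min(),c.max(),r.min(),r.max())
Q=P[s]; 
for lo in np.arange(.05,.16,.01):
    k=Q[(Q[:,2]>=lo)&(Q[:,2]<lo+.01)]; 
    if len(k): print(round(lo,3),len(k),k[:,:2].min(0).round(3),k[:,:2].max(0).round(3))
y=mask(b.p,20,32,170,90)>0; Q=P[y&(P[...,2]>.168)&(P[...,1]>.3)]
vx,vy,x0,y0=cv2.fitLine((Q[:,:2]).astype('float32'),cv2.DIST_HUBER,0,.01,.01).ravel();print('yellow dir deg',np.degrees(np.arctan2(vy,vx)),x0,y0,len(Q))
g=(np.abs(b.p.astype(int).max(2)-b.p.astype(int).min(2))<25)&(P[...,2]>.004)&(P[...,2]<.02)&(np.linalg.norm(P[...,:2]-[.75,.17],axis=-1)<.25)
print('plate',g.sum(),cv2.minAreaRect((P[g][:,:2]*1000).astype('float32')))
Pa=a.pts();g=(np.abs(a.p.astype(int).max(2)-a.p.astype(int).min(2))<35)&(Pa[...,2]>.004)&(Pa[...,2]<.02)&(np.linalg.norm(Pa[...,:2]-[.75,.17],axis=-1)<.25)
print('plate',g.sum(),cv2.minAreaRect((Pa[g][:,:2]*1000).astype('float32')))
t=Pa[(Pa[...,2]>.295)&(Pa[...,2]<.33)&(np.linalg.norm(Pa[...,:2]-[.75,.17],axis=-1)<.25)];t2=P[(P[...,2]>.295)&(P[...,2]<.33)&(np.linalg.norm(P[...,:2]-[.75,.17],axis=-1)<.25)]
for k in(t,t2): print('rim',len(k),cv2.minEnclosingCircle((k[:,:2]*1000).astype('float32')),k[:,2].max())
j=P[(np.linalg.norm(P[...,:2]-P[292,198,:2],axis=-1)<.04)&(P[...,2]>.02)];print('jar',cv2.minEnclosingCircle((j[:,:2]*1000).astype('float32')),j[:,2].max())
E
```

```text
post (array([ 0.42284653, -0.2422512 ,  0.10519575]), np.float64(0.0017751963764182758))
 px [191.  39.] box [190  14   3  42  65] med [ 1.202 -0.738  0.117] p5 [ 1.157 -0.93   0.092] p95 [ 1.333 -0.667  0.127]
 px [558.  63.] box [557  50   3  22  44] med [-0.192 -1.236  0.1  ] p5 [-0.196 -1.349  0.091] p95 [-0.191 -1.187  0.111]
 px [319. 152.] box [315 145   8  13  48] med [ 0.441 -0.297  0.114] p5 [ 0.433 -0.306  0.093] p95 [ 0.45  -0.291  0.125]
 px [419. 276.] box [415 268  11  15  45] med [0.06 0.03 0.13] p5 [0.047 0.015 0.098] p95 [0.065 0.046 0.139]
 px [430. 293.] box [423 283  15  19 120] med [0.026 0.062 0.122] p5 [0.016 0.054 0.094] p95 [0.04  0.067 0.138]
 px [474. 297.] box [470 293   8   7  12] med [-0.062  0.032  0.126] p5 [-0.064  0.027  0.115] p95 [-0.055  0.044  0.137]
 px [438. 299.] box [436 296   5   7  11] med [0.005 0.067 0.12 ] p5 [0.004 0.065 0.107] p95 [0.008 0.069 0.13 ]
 px [468. 303.] box [465 300   8   8  19] med [-0.058  0.039  0.106] p5 [-0.064  0.028  0.091] p95 [-0.047  0.052  0.123]
a 74 [ 0.42873084 -0.24178936  0.12213371] ((426.71368408203125, 
[... 278 characters left out ...]
0.66  0.176]
0.11 20 [0.566 0.104] [0.661 0.175]
0.12 163 [0.564 0.097] [0.673 0.175]
0.13 48 [0.586 0.099] [0.672 0.173]
0.14 21 [0.599 0.114] [0.684 0.172]
yellow dir deg 14.62332 0.67984194 0.36382768 213
plate 2360 ((785.0529174804688, 185.08538818359375), (400.37200927734375, 197.9174346923828), 5.438318252563477)
plate 11360 ((774.7613525390625, 184.91342163085938), (354.53900146484375, 239.27964782714844), 16.283554077148438)
rim 3289 ((733.3143310546875, 163.4481658935547), 101.30481719970703) 0.3125601050031832
rim 1112 ((732.5350952148438, 164.94735717773438), 102.69486999511719) 0.31203994107450483
jar ((521.277099609375, 258.6919860839844), 24.310651779174805) 0.10236925534525143
```

{"op": "arm_command", "data": {"moves": [[0.02,0.035,0.01,0,0,0.12,0.06],[0.04,0.075,0.02,0,0,0.24,0.06],[0.06,0.112,0.03,0,0,0.36,0.06],[0.08,0.15,0.04,0,0,0.48,0.06],[0.1,0.19,0.05,0,0,0.6,0.06],[0.12,0.23,0.06,0,0,0.72,0.06],[0.135,0.265,0.06,0,0,0.84,0.06],[0.145,0.295,0.06,0,0,0.96,0.06]]}}

```text
time_s: 0.82
tool_pos: [0.418, -0.2679, 0.2575]
orientation: [0.759, 0.651, 0.0, 0.001]
force: [1.0, -0.3, -0.7]
grip_width: 0.688
finger_force: 0.0
```

{"op": "arm_command", "data": {"moves": [[0.004,0.015,0,0,0,0.12,0.06],[0.007,0.025,0,0,0,0.24,0.06],[0.007,0.025,0,0,0,0.36,0.06],[0.007,0.025,0,0,0,0.48,0.06],[0.007,0.025,0,0,0,0.507,0.06],[0.007,0.025,0,0,0,0.507,0.06]]}}

```text
time_s: 1.32
tool_pos: [0.4238, -0.2445, 0.2565]
orientation: [0.573, 0.819, -0.0, -0.0]
force: [-0.3, -0.5, -0.1]
grip_width: 0.681
finger_force: 0.0
```

Run:
```python
from h import *
p,d,m=grab('wrist','w1'); s=manip.sense(); print(s['time_s'],s['tool_pos'],R.from_quat(s['orientation']).as_matrix().round(3).tolist(),s['q'].round(2),s['force'])
v=V('w1'); mm=mask(v.p,4,14,150,70); blobs(v,mm)
P=v.pts()
t=(mm>0)&(P[...,2]>.115)&(P[...,2]<.13); Q=P[t]; print(t.sum(),Q.mean(0),cv2.minAreaRect((Q[:,:2]*1000).astype('float32')))
r,c=np.nonzero(t); print('top px',c.mean(),r.mean()); print('cast',v.plane(c.mean(),r.mean(),.122))
dk=(v.p.max(2)<60)&(np.abs(P[...,2]-.115)<.025)&(np.linalg.norm(P[...,:2]-[.447,-.3],axis=-1)<.04); print('knob',dk.sum(),cv2.minEnclosingCircle((P[dk][:,:2]*1000).astype('float32')))
```

```text
1.3667 [ 0.42383157 -0.24458618  0.25655897] [[-0.34, 0.94, -0.0], [0.94, 0.34, 0.0], [0.0, -0.0, -1.0]] [ 0.79  0.16 -0.41  1.81  0.07  1.19  0.71] [-0.11218485  0.71305072  0.71584124]
 px [101. 137.] box [ 99 133   7  11  27] med [ 0.183 -0.275  0.057] p5 [ 0.179 -0.282  0.055] p95 [ 0.187 -0.269  0.059]
 px [106. 155.] box [ 94 133  26  37 479] med [ 0.199 -0.299  0.062] p5 [ 0.186 -0.311  0.052] p95 [ 0.212 -0.271  0.067]
 px [283. 183.] box [272 170  22  26 500] med [ 0.425 -0.239  0.123] p5 [ 0.416 -0.251  0.105] p95 [ 0.436 -0.23   0.124]
 px [269. 296.] box [251 282  38  30 949] med [ 0.47  -0.415  0.057] p5 [ 0.448 -0.437  0.037] p95 [ 0.494 -0.404  0.066]
442 [ 0.42567091 -0.24056594  0.1230977 ] ((425.756591796875, -241.2099609375), (21.623703002929688, 21.478696823120117), 17.866899490356445)
top px 282.8778280542986 184.01357466063348
cast [ 0.42576744 -0.24080438  0.122     ]
knob 364 ((444.2701110839844, -302.6766662597656), 10.303524017333984)
```

View pics/w1.png

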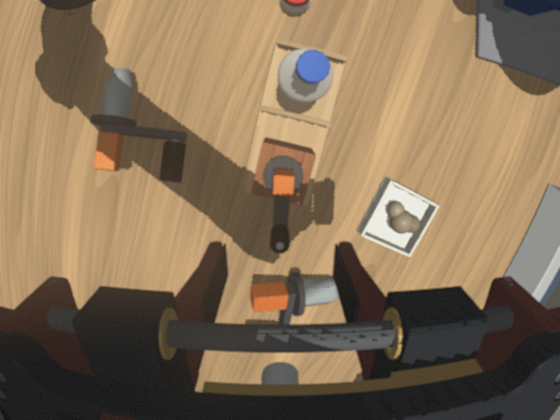

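The wrist picture shows the post top at (283,184), the knob at (280,240) and the bottle cap at (313,66). The lying look-alikes are at (108,150) and (270,297). The measured heights and the 64 mm arm length agree with the text.

{"op": "arm_command", "data": {"moves": [[0.002,0.0035,-0.035,0,0,-0.04,0.06],[0.002,0.0035,-0.075,0,0,-0.04,0.06],[0.002,0.0035,-0.115,0,0,-0.04,0.05],[0.002,0.0035,-0.145,0,0,-0.04,0.05],[0.002,0.0035,-0.168,0,0,-0.04,0.05],[0.002,0.0035,-0.168,0,0,-0.04,0.05],[0.002,0.0035,-0.168,0,0,-0.04,0.01],[0.002,0.0035,-0.168,0,0,-0.04,0.01]]}}

```text
time_s: 2.03
tool_pos: [0.4269, -0.2414, 0.09]
orientation: [0.591, 0.807, 0.0, 0.001]
force: [0.2, -0.6, 1.5]
grip_width: 0.456
finger_force: 0.0
```

{"op": "arm_command", "data": {"moves": [[0,0,0,0,0,0,0.01],[0,0,0,0,0,0,0.01],[0,0,0,0,0,0,0.01],[0,0,0.02,0,0,0,0.01],[0,0,0.05,0,0,0,0.01],[0,0,0.085,0,0,0,0.01],[0,0,0.125,0,0,0,0.01],[0,0,0.165,0,0,0,0.01]]}}

```text
time_s: 2.7
tool_pos: [0.4253, -0.2406, 0.2556]
orientation: [0.59, 0.807, 0.0, -0.0]
force: [1.1, -1.5, -2.5]
grip_width: 0.244
finger_force: 29.9
```

Run:
```python
from h import *
s=manip.sense(); print(s['time_s'],s['tool_pos'],R.from_quat(s['orientation']).as_matrix().round(3).tolist(),s['q'].round(2),s['force'],s['grip_width']*.0878,s['finger_force'])
b=grab('side','s1');v=V('s1'); blobs(v,mask(v.p,4,14,170,90))
```

```text
2.7 [ 0.42527655 -0.24062175  0.25561268] [[-0.303, 0.953, -0.0], [0.953, 0.303, 0.0], [0.001, -0.0, -1.0]] [ 0.78  0.16 -0.41  1.81  0.07  1.19  0.66] [ 1.10670168 -1.47483777 -2.47492548] 0.021417415996665926 29.942780435085297
 px [321. 119.] box [317 112   9  15 110] med [ 0.422 -0.231  0.275] p5 [ 0.411 -0.247  0.256] p95 [ 0.43  -0.228  0.287]
 px [325. 144.] box [316 137  16  14 128] med [ 0.459 -0.413  0.048] p5 [ 0.444 -0.437  0.031] p95 [ 0.484 -0.403  0.063]
 px [395. 192.] box [389 185  12  15 152] med [ 0.191 -0.29   0.056] p5 [ 0.176 -0.31   0.048] p95 [ 0.206 -0.268  0.064]
 px [306. 243.] box [300 240  11   6  25] med [ 0.35  -0.005  0.039] p5 [ 0.343 -0.016  0.032] p95 [ 0.363 -0.     0.046]
```

{"op": "arm_command", "data": {"moves": [[0.02,0,0.03,0,0,0.12,0.01],[0.045,0.01,0.05,0,0,0.24,0.01],[0.07,0.03,0.06,0,0,0.36,0.01],[0.085,0.06,0.06,0,0,0.48,0.01],[0.09,0.095,0.06,0,0,0.6,0.01],[0.09,0.13,0.06,0,0,0.72,0.01],[0.09,0.165,0.06,0,0,0.84,0.01],[0.09,0.2,0.06,0,0,0.96,0.01]]}}

```text
time_s: 3.42
tool_pos: [0.5156, -0.0394, 0.3137]
orientation: [0.148, 0.989, -0.0, 0.0]
force: [0.6, -0.5, -2.4]
grip_width: 0.245
finger_force: 29.9
```

{"op": "arm_command", "data": {"moves": [[0,0.035,0,0,0,0.12,0.01],[0,0.07,0,0,0,0.24,0.01],[0,0.105,0,0,0,0.36,0.01],[0,0.135,0,0,0,0.48,0.01],[0,0.146,0,0,0,0.6,0.01],[0,0.146,0,0,0,0.72,0.01],[0,0.146,0,0,0,0.84,0.01],[0,0.146,0,0,0,0.96,0.01]]}}

```text
time_s: 4.08
tool_pos: [0.5157, 0.1052, 0.3136]
orientation: [-0.326, 0.945, -0.0, -0.0]
force: [0.3, 0.3, -2.3]
grip_width: 0.241
finger_force: 29.9
```

{"op": "arm_command", "data": {"moves": [[0,0,0,0,0,0.12,0.01],[0,0,0,0,0,0.24,0.01],[0,0,0,0,0,0.36,0.01],[0,0,0,0,0,0.48,0.01],[0,0,0,0,0,0.52,0.01],[0,0,0,0,0,0.52,0.01]]}}

```text
time_s: 4.58
tool_pos: [0.5158, 0.1046, 0.3136]
orientation: [-0.556, 0.831, -0.0, -0.0]
force: [0.6, 0.2, -2.5]
grip_width: 0.243
finger_force: 29.9
```

{"op": "arm_command", "data": {"moves": [[0,0,-0.01,0.0271,-0.101,0,0.01],[0,0,-0.02,0.0542,-0.2023,0,0.01],[0,0,-0.03,0.0813,-0.3034,0,0.01],[0,0,-0.04,0.1084,-0.4046,0,0.01],[0,0,-0.055,0.1355,-0.5057,0,0.01],[0,0,-0.055,0.1355,-0.5057,0,0.01],[0,0,-0.055,0.1355,-0.5057,0,0.01],[0,0,-0.055,0.1355,-0.5057,0,0.01]]}}

```text
time_s: 5.25
tool_pos: [0.5167, 0.1052, 0.2601]
orientation: [-0.536, 0.804, -0.083, 0.245]
force: [1.3, 0.4, -1.5]
grip_width: 0.247
finger_force: 29.9
```

Run:
```python
from h import *
p,d,m=grab('wrist','w2')
s=manip.sense(); print(s['time_s'],s['tool_pos'],R.from_quat(s['orientation']).as_matrix().round(3).tolist(),s['q'].round(2),s['force'],s['grip_width']*.0878)
v=V('w2'); blobs(v,mask(v.p,100,130,80,25),100); blobs(v,mask(v.p,14,28,140,60),30)
```

```text
5.3 [0.51778349 0.10582844 0.26098121] [[-0.304, -0.821, 0.484], [-0.902, 0.411, 0.13], [-0.306, -0.397, -0.865]] [ 0.81 -0.11 -0.99  2.15 -0.24  0.54  2.71] [ 0.14650002  0.83072646 -1.79540197] 0.021884446396083893
 px [252. 190.] box [ 207  148   97   88 3496] med [0.636 0.127 0.129] p5 [0.572 0.101 0.085] p95 [0.677 0.157 0.152]
 px [292. 374.] box [269 368  44  12 222] med [ 2.001  2.362 -0.747] p5 [ 1.813  2.31  -0.755] p95 [ 2.221  2.415 -0.74 ]
```

View pics/w2.png

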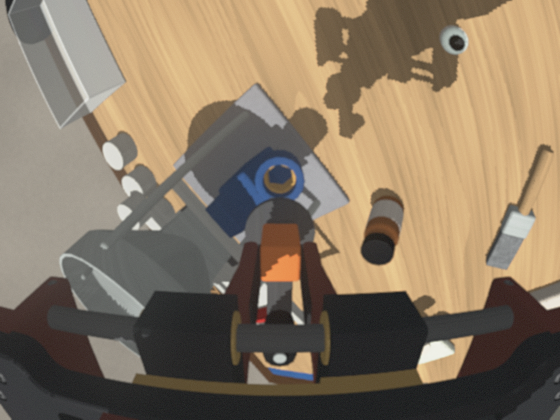

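Run:
```python
from h import *
v=V('w2'); P=v.pts(); m=mask(v.p,100,130,80,40)>0
n0=np.array([-.483,-.129,.866]); o=np.array([.588,.125,.13])
s=m&(np.linalg.norm(P-o,axis=-1)<.035); 
for it in range(3):
    Q=P[s]; c=np.median(Q,0); n=np.linalg.svd(Q-Q.mean(0))[2][2]; n*=np.sign(n[2])
    print(len(Q),Q.mean(0).round(4),n.round(3),'tilt',np.degrees(np.arccos(n[2])),'yaw',np.degrees(np.arctan2(-n[1],-n[0])))
    s=m&(np.linalg.norm(P-o,axis=-1)<.035)&(np.abs((P-Q.mean(0))@(n if it else n0))<.004)
# cast rim outline to plane through o normal n0
for yaw in (13,15,17):
    a=np.radians(yaw); z=np.array([-.5*np.cos(a),-.5*np.sin(a),3**.5/2]); y=np.array([-np.sin(a),np.cos(a),0]); x=np.cross(y,z)
    k=(P[s]-o); 
    r,c=np.nonzero(s); ry=v.ray(c,r); t=((o-v.T[:3,3])@z)/(ry@z); W=v.T[:3,3]+ry*t[:,None]
    xy=np.stack([(W-o)@x,(W-o)@y],1).astype('float32')*1000
    print(yaw,cv2.minEnclosingCircle(cv2.convexHull(xy)),'axial',np.median(k@z))
im=v.p[150:215,245:315,::-1]; cv2.imwrite('pics/c2.png',cv2.resize(im,(700,600),interpolation=cv2.INTER_CUBIC))
```

```text
899 [0.5886 0.1169 0.1294] [-0.475 -0.17   0.863] tilt 30.302028725978953 yaw 19.67658469304672
833 [0.5882 0.1174 0.13  ] [-0.476 -0.138  0.868] tilt 29.74500809442008 yaw 16.188919816465564
822 [0.5881 0.1173 0.1301] [-0.477 -0.14   0.868] tilt 29.805156201239264 yaw 16.30056843443597
13 ((0.8050708174705505, -3.9264135360717773), 26.589948654174805) axial 0.0008963600038517252
15 ((0.70186847448349, -3.9775142669677734), 26.56759262084961) axial 0.0010685826096859124
17 ((0.5965085029602051, -4.024867534637451), 26.5488338470459) axial 0.0012001211666676785
```

View pics/c2.png

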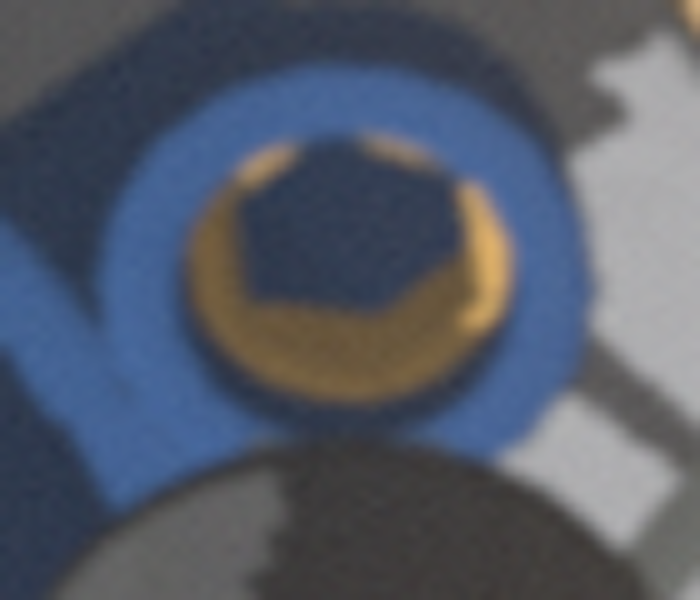

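The crop shows the rim ring and, inside it, the brass socket's hexagon. The upper vertices are at about crop (240,205), (340,135), (460,185). I cast them onto the socket-mouth plane to get the angle.

```bash
cat >> h.py <<'E'
O=np.array([.5895,.1215,.1305]); a_=np.radians(16); DZ=np.array([-.5*np.cos(a_),-.5*np.sin(a_),3**.5/2]); DY=np.array([-np.sin(a_),np.cos(a_),0]); DX=np.cross(DY,DZ)
D=np.stack([DX,DY,DZ],1)
def tool():
    s=manip.sense(); M=R.from_quat(s['orientation']).as_matrix(); rel=D.T@(s['tool_pos']-O); 
    cx=-D.T@M[:,0]; tz=-D.T@M[:,2]
    print('t',s['time_s'].__round__(2),'TCP in drive mm',(rel*1000).round(1),'crank x ang',np.degrees(np.arctan2(cx[1],cx[0])).round(1),'axis tilt',(tz[:2]).round(3),'F drive',(D.T@s['force']).round(1),'T',(D.T@s['torque']).round(2),'q',s['q'].round(2),'w',round(s['grip_width']*.0878,4))
    return s,M,rel
E
python3 - <<'E'
from h import *
s,M,rel=tool()
v=V('w2')
for dep in(0,.018):
    px=np.array([[250,300],[240,205],[340,135],[460,185],[470,260],[375,310]],float); u=245+px[:,0]/10-.5; w=150+px[:,1]/9.23-.5
    r=v.ray(u,w); o=O-DZ*dep; t=((o-v.T[:3,3])@DZ)/(r@DZ); W=v.T[:3,3]+r*t[:,None]; xy=np.stack([(W-o)@DX,(W-o)@DY],1)*1000
    e=np.diff(xy,axis=0); print(xy.round(1).tolist(),'edge ang',np.degrees(np.arctan2(e[:,1],e[:,0])).round(0),np.linalg.norm(e,axis=1).round(1))
# bore circle at rim: brass+inside boundary extents in crop: left 185,right 515,top 130,bottom 430 -> centre
u=245+350/10-.5
# move deltas: to axis, with origin-to-TCP 17mm: tip at 5mm above rim
t1=O+DZ*(.072); print('shift to pre',(t1-s['tool_pos']).round(4))
c=np.cross(-M[:,2],DZ); print('align rotvec',c.round(3))
E
```

```text
t 5.3 TCP in drive mm [  1.8   4.7 149.6] crank x ang 51.6 axis tilt [-0.001  0.008] F drive [-0.6  0.8 -1.7] T [ 0.08  0.6  -0.08] q [ 0.81 -0.11 -0.99  2.15 -0.24  0.54  2.71] w 0.0219
[[9.1, -5.2], [2.9, -14.6], [-10.5, -14.4], [-16.9, -1.9], [-12.3, 5.7], [-0.6, 4.1]] edge ang [-123.  179.  117.   59.   -8.] [11.3 13.4 14.   8.9 11.8]
[[12.3, -2.3], [5.8, -12.2], [-8.4, -12.0], [-15.1, 1.2], [-10.2, 9.2], [2.0, 7.5]] edge ang [-123.  179.  117.   59.   -8.] [11.9 14.2 14.7  9.4 12.4]
shift to pre [ 0.0371  0.0057 -0.0681]
align rotvec [0.007 0.003 0.004]
```

{"op": "arm_command", "data": {"moves": [[0.007,0.001,-0.014,0.04,0.012,-0.072,0.01],[0.015,0.002,-0.028,0.08,0.024,-0.144,0.01],[0.022,0.003,-0.042,0.12,0.036,-0.216,0.01],[0.03,0.005,-0.055,0.16,0.048,-0.288,0.01],[0.037,0.006,-0.068,0.205,0.06,-0.353,0.01],[0.037,0.006,-0.068,0.205,0.06,-0.353,0.01],[0.037,0.006,-0.068,0.205,0.06,-0.353,0.01]]}}

```text
time_s: 5.88
tool_pos: [0.5551, 0.1119, 0.1904]
orientation: [-0.36, 0.897, -0.024, 0.256]
force: [-1.3, 0.2, -1.5]
grip_width: 0.243
finger_force: 29.9
```

Run:
```python
from h import *
s,M,rel=tool(); print((O+DZ*.072-s['tool_pos']).round(4), np.cross(-M[:,2],DZ).round(3))
v=None; grab('wrist','w3'); v=V('w3'); cv2.imwrite('pics/c3.png',cv2.resize(v.p[140:300,190:370,::-1],(720,600),interpolation=cv2.INTER_CUBIC))
grab('side','s2'); b=V('s2'); blobs(b,mask(b.p,4,14,170,90))
```

```text
t 5.88 TCP in drive mm [-0.9  0.3 69.7] crank x ang 27.7 axis tilt [ 0.004 -0.004] F drive [-1.8  0.6 -0.7] T [ 0.05  0.72 -0.03] q [ 0.67  0.16 -1.01  2.17  0.38  0.38  1.72] w 0.0213
[-0.0002 -0.0004  0.0025] [-0.002 -0.005 -0.002]
 px [324. 143.] box [316 137  16  14 182] med [ 0.468 -0.413  0.051] p5 [ 0.445 -0.438  0.032] p95 [ 0.491 -0.404  0.063]
 px [395. 192.] box [388 185  13  15 162] med [ 0.191 -0.289  0.056] p5 [ 0.176 -0.311  0.049] p95 [ 0.206 -0.268  0.064]
 px [213. 204.] box [208 198  12  16  81] med [0.548 0.116 0.215] p5 [0.54  0.104 0.195] p95 [0.559 0.125 0.222]
 px [305. 239.] box [298 233  14  13  79] med [ 0.359 -0.014  0.043] p5 [ 0.344 -0.035  0.034] p95 [ 0.373 -0.002  0.046]
```

View pics/c3.png

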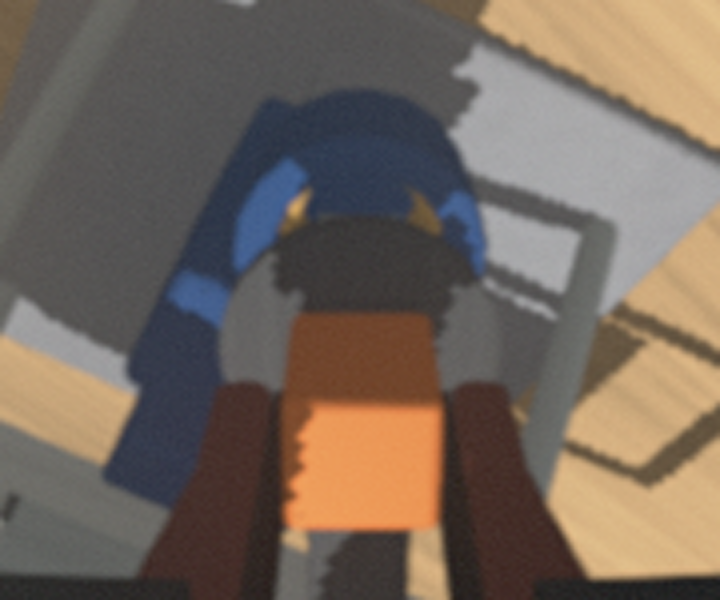

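The wrist crop shows the flange centred over the blue sleeve's mouth, seen at about (360,240). Now I insert along the axis.

{"op": "arm_command", "data": {"moves": [[0.0038,0.0011,-0.0069,0,0,0,0.01],[0.0077,0.0022,-0.0139,0,0,0,0.01],[0.0115,0.0033,-0.0208,0,0,0,0.01],[0.0144,0.0041,-0.026,0,0,0,0.01],[0.0168,0.0048,-0.0303,0,0,0,0.01],[0.0168,0.0048,-0.0303,0,0,0,0.01]]}}

```text
time_s: 6.48
tool_pos: [0.571, 0.116, 0.1613]
orientation: [-0.362, 0.896, -0.027, 0.257]
force: [0.6, -0.1, -1.4]
grip_width: 0.245
finger_force: 29.9
```

Run:
```python
from h import *
tool()
```

```text
t 6.48 TCP in drive mm [-1.3 -0.1 36.4] crank x ang 28.0 axis tilt [ 0.002 -0.   ] F drive [-0.2 -0.2 -1.5] T [ 0.07  0.65 -0.02] q [ 0.5   0.22 -0.86  2.18  0.58  0.34  1.53] w 0.0215
```

{"op": "arm_command", "data": {"moves": [[0.0019,0.0006,-0.0035,0,0,0,0.01],[0.0038,0.0011,-0.0069,0,0,0,0.01],[0.0058,0.0017,-0.0104,0,0,0,0.01],[0.0077,0.0022,-0.0139,0,0,0,0.01],[0.0077,0.0022,-0.0139,0,0,0,0.01]]}}

```text
time_s: 6.9
tool_pos: [0.5783, 0.1184, 0.1466]
orientation: [-0.362, 0.896, -0.026, 0.257]
force: [3.6, 1.8, -2.9]
grip_width: 0.249
finger_force: 29.9
```

Run:
```python
from h import *
tool()
```

```text
t 6.9 TCP in drive mm [-2.1  0.1 19.7] crank x ang 28.0 axis tilt [ 0.002 -0.001] F drive [ 2.   0.7 -4.5] T [ 0.33 -0.12 -0.03] q [ 0.42  0.25 -0.79  2.19  0.66  0.31  1.44] w 0.0219
```

It dropped in. Press the last bit home.

{"op": "arm_command", "data": {"moves": [[0.001,0.0003,-0.0017,0,0,0,0.01],[0.0019,0.0006,-0.0035,0,0,0,0.01],[0.0024,0.0007,-0.0043,0,0,0,0.01],[0.0024,0.0007,-0.0043,0,0,0,0.01]]}}

```text
time_s: 7.23
tool_pos: [0.5806, 0.1189, 0.1443]
orientation: [-0.362, 0.896, -0.028, 0.257]
force: [-16.1, -2.6, 23.4]
grip_width: 0.247
finger_force: 30.0
```

Run:
```python
from h import *
s,M,rel=tool()
b=grab('side','s3'); b=V('s3'); blobs(b,mask(b.p,4,14,170,90))
```

```text
t 7.23 TCP in drive mm [-1.1 -0.  16.6] crank x ang 28.0 axis tilt [0.    0.001] F drive [-2.3  1.9 28.4] T [ 0.47  0.81 -0.1 ] q [ 0.4   0.26 -0.77  2.19  0.69  0.31  1.42] w 0.0217
 px [324. 143.] box [316 137  16  14 183] med [ 0.467 -0.414  0.051] p5 [ 0.445 -0.439  0.032] p95 [ 0.49  -0.404  0.063]
 px [395. 192.] box [389 185  12  15 161] med [ 0.191 -0.289  0.056] p5 [ 0.176 -0.31   0.049] p95 [ 0.206 -0.268  0.063]
 px [205. 216.] box [200 210  11  14  67] med [0.573 0.122 0.17 ] p5 [0.564 0.11  0.15 ] p95 [0.584 0.131 0.176]
 px [304. 234.] box [299 233  10   4  15] med [ 0.368 -0.032  0.044] p5 [ 0.359 -0.037  0.042] p95 [ 0.377 -0.023  0.045]
 px [306. 241.] box [299 235  13  11  51] med [ 0.353 -0.011  0.043] p5 [ 0.343 -0.027  0.033] p95 [ 0.369 -0.003  0.046]
```

{"op": "arm_command", "data": {"moves": [[-0.0007,-0.0002,0.0013,0.0553,0.0158,-0.0996,0.01],[-0.0007,-0.0002,0.0013,0.1106,0.0316,-0.1992,0.01],[-0.0007,-0.0002,0.0013,0.1659,0.0474,-0.2988,0.01],[-0.0007,-0.0002,0.0013,0.2212,0.0632,-0.3984,0.01],[-0.0007,-0.0002,0.0013,0.2765,0.079,-0.498,0.01],[-0.0007,-0.0002,0.0013,0.3318,0.0948,-0.5976,0.01],[-0.0007,-0.0002,0.0013,0.3871,0.1106,-0.6972,0.01],[-0.0007,-0.0002,0.0013,0.4424,0.1264,-0.7968,0.01]]}}

```text
time_s: 7.95
tool_pos: [0.5803, 0.119, 0.1449]
orientation: [0.076, 0.963, 0.092, 0.243]
force: [-2.1, 1.3, 6.9]
grip_width: 0.248
finger_force: 30.0
```

```bash
cat >> h.py <<'E'
def gate(tag):
    grab('side',tag); b=V(tag); m=mask(b.p,172,180,150,60)|mask(b.p,0,4,150,60)
    P=b.pts(); ex=np.array([np.cos(a_),np.sin(a_)]); ey=np.array([-np.sin(a_),np.cos(a_)])
    r=P[(m>0)&(np.linalg.norm(P[...,:2]-[.69,.3],axis=-1)<.12)&(P[...,2]>.1)]; y=P[(mask(b.p,20,32,170,90)>0)&(P[...,1]>.3)&(P[...,2]>.1)]
    print('red n',len(r),'y',np.percentile((r[:,:2]-[.733,.164])@ey,[5,50,95]).round(4),'yellow y',np.percentile((y[:,:2]-[.733,.164])@ey,[5,50,95]).round(4))
E
python3 - <<'E'
from h import *
tool(); 
gate('g1')
E
```

```text
t 7.95 TCP in drive mm [-1.1  0.1 17.3] crank x ang -25.0 axis tilt [-0.002 -0.003] F drive [2.  1.8 6.8] T [ 0.42 -0.23  0.14] q [ 0.21  0.21 -0.55  2.2   0.48  0.26  0.68] w 0.0218
red n 211 y [0.1507 0.1548 0.1567] yellow y [0.2015 0.2094 0.2112]
```

{"op": "arm_command", "data": {"moves": [[0,0,0,0.0553,0.0158,-0.0996,0.01],[0,0,0,0.1106,0.0316,-0.1992,0.01],[0,0,0,0.1659,0.0474,-0.2988,0.01],[0,0,0,0.2212,0.0632,-0.3984,0.01],[0,0,0,0.2765,0.079,-0.498,0.01],[0,0,0,0.3318,0.0948,-0.5976,0.01],[0,0,0,0.3871,0.1106,-0.6972,0.01],[0,0,0,0.4424,0.1264,-0.7968,0.01]]}}

```text
time_s: 8.67
tool_pos: [0.5803, 0.1188, 0.1448]
orientation: [0.495, 0.829, 0.191, 0.178]
force: [-0.5, 2.0, 5.9]
grip_width: 0.247
finger_force: 30.0
```

Run:
```python
from h import *
tool(); 
gate('g2')
```

```text
t 8.67 TCP in drive mm [-1.1 -0.  17.2] crank x ang -77.8 axis tilt [-0.005 -0.002] F drive [3.  2.1 5. ] T [ 0.34 -0.14  0.16] q [ 0.01  0.19 -0.32  2.21  0.28  0.23 -0.05] w 0.0217
red n 206 y [0.1617 0.1659 0.1676] yellow y [0.2017 0.2094 0.2113]
```

{"op": "arm_command", "data": {"moves": [[0,0,0,0.0553,0.0158,-0.0996,0.01],[0,0,0,0.1106,0.0316,-0.1992,0.01],[0,0,0,0.1659,0.0474,-0.2988,0.01],[0,0,0,0.2212,0.0632,-0.3984,0.01],[0,0,0,0.2765,0.079,-0.498,0.01],[0,0,0,0.3318,0.0948,-0.5976,0.01],[0,0,0,0.3871,0.1106,-0.6972,0.01],[0,0,0,0.4424,0.1264,-0.7968,0.01]]}}

```text
time_s: 9.38
tool_pos: [0.58, 0.1188, 0.1446]
orientation: [0.811, 0.523, 0.25, 0.076]
force: [-1.8, 1.2, 5.3]
grip_width: 0.247
finger_force: 30.0
```

Run:
```python
from h import *
tool(); 
gate('g3')
```

```text
t 9.38 TCP in drive mm [-1.6  0.  17.1] crank x ang -130.3 axis tilt [-0.005  0.   ] F drive [1.5 1.7 5.3] T [ 0.47 -0.04  0.13] q [-0.21  0.17 -0.08  2.23  0.09  0.22 -0.79] w 0.0216
red n 203 y [0.1727 0.1767 0.1783] yellow y [0.2018 0.2094 0.2113]
```

{"op": "arm_command", "data": {"moves": [[0,0,0,0.0553,0.0158,-0.0996,0.01],[0,0,0,0.1106,0.0316,-0.1992,0.01],[0,0,0,0.1659,0.0474,-0.2988,0.01],[0,0,0,0.2212,0.0632,-0.3984,0.01],[0,0,0,0.2765,0.079,-0.498,0.01],[0,0,0,0.3318,0.0948,-0.5976,0.01],[0,0,0,0.3871,0.1106,-0.6972,0.01],[0,0,0,0.4424,0.1264,-0.7968,0.01]]}}

```text
time_s: 10.1
tool_pos: [0.5799, 0.1192, 0.1446]
orientation: [0.959, 0.109, 0.257, -0.042]
force: [-1.4, 3.3, 4.5]
grip_width: 0.248
finger_force: 30.0
```

Run:
```python
from h import *
tool(); 
gate('g4')
```

```text
t 10.1 TCP in drive mm [-1.5  0.4 17.1] crank x ang 177.0 axis tilt [-0.004  0.002] F drive [1.8 3.6 4.1] T [ 0.81 -0.08  0.15] q [-0.44  0.16  0.17  2.24 -0.11  0.21 -1.53] w 0.0218
red n 189 y [0.1834 0.1877 0.1895] yellow y [0.2022 0.2095 0.2114]
```

{"op": "arm_command", "data": {"moves": [[0,0,0,0.0553,0.0158,-0.0996,0.01],[0,0,0,0.1106,0.0316,-0.1992,0.01],[0,0,0,0.1659,0.0474,-0.2988,0.01],[0,0,0,0.2212,0.0632,-0.3984,0.01],[0,0,0,0.2765,0.079,-0.498,0.01],[0,0,0,0.3318,0.0948,-0.5976,0.01],[0,0,0,0.3871,0.1106,-0.6972,0.01],[0,0,0,0.4424,0.1264,-0.7968,0.01]]}}

```text
time_s: 10.82
tool_pos: [0.5802, 0.1195, 0.1448]
orientation: [0.908, -0.329, 0.211, -0.151]
force: [0.5, 3.8, 4.7]
grip_width: 0.247
finger_force: 30.0
```

Run:
```python
from h import *
tool(); 
gate('g5')
```

```text
t 10.82 TCP in drive mm [-1.1  0.6 17.1] crank x ang 124.3 axis tilt [-0.002  0.003] F drive [3.7 3.5 3.3] T [ 0.9  -0.42  0.12] q [-0.66  0.17  0.41  2.25 -0.31  0.22 -2.25] w 0.0217
red n 73 y [0.1939 0.1969 0.1995] yellow y [0.2021 0.2093 0.2115]
```

{"op": "arm_command", "data": {"moves": [[0,0,0,0.0384,0.011,-0.0693,0.01],[0,0,0,0.0769,0.022,-0.1386,0.01],[0,0,0,0.1153,0.0331,-0.2078,0.01],[0,0,0,0.1538,0.0441,-0.2771,0.01],[0,0,0,0.1922,0.0551,-0.3464,0.01]]}}

```text
time_s: 11.28
tool_pos: [0.5792, 0.1202, 0.1442]
orientation: [0.827, -0.5, 0.176, -0.189]
force: [-4.6, 5.6, 9.3]
grip_width: 0.27
finger_force: 32.7
```

Run:
```python
from h import *
tool(); 
gate('g6')
```

```text
t 11.28 TCP in drive mm [-2.   1.6 17. ] crank x ang 101.7 axis tilt [0.001 0.001] F drive [2.2 6.6 9.5] T [ 1.66 -0.08  0.96] q [-0.75  0.17  0.51  2.25 -0.41  0.23 -2.55] w 0.0237
red n 68 y [0.1951 0.1975 0.2006] yellow y [0.2017 0.209  0.2115]
```

Torque has risen to about 1 N·m and the red plate has stopped, so this is the end stop. Relax the twist slightly, release and look.

{"op": "arm_command", "data": {"moves": [[0,0,0,-0.0384,-0.011,0.0693,0.01],[0,0,0,-0.072,-0.02,0.13,0.01],[0,0,0,-0.072,-0.02,0.13,0.01]]}}

```text
time_s: 11.58
tool_pos: [0.5788, 0.1202, 0.144]
orientation: [0.863, -0.434, 0.19, -0.175]
force: [-4.5, 6.6, 7.8]
grip_width: 0.254
finger_force: 29.6
```

Run:
```python
from h import *
tool(); gate('g7')
import shutil
b=V('side0'); 
def q(tag):
    b=V(tag); m=mask(b.p,172,180,150,60)|mask(b.p,0,4,150,60);P=b.pts();ey=np.array([-np.sin(a_),np.cos(a_)])
    r=P[(m>0)&(np.linalg.norm(P[...,:2]-[.69,.3],axis=-1)<.12)&(P[...,2]>.1)]; print(tag,np.percentile((r[:,:2]-[.733,.164])@ey,[5,50,95]).round(4))
for t in('side0','s1','s3'): q(t)
cv2.imwrite('pics/c7.png',cv2.resize(V('g7').p[170:300,60:240,::-1],(800,578),interpolation=cv2.INTER_CUBIC))
```

```text
t 11.58 TCP in drive mm [-2.5  1.7 17. ] crank x ang 110.6 axis tilt [0.002 0.001] F drive [1.7 7.6 8. ] T [1.65 0.09 0.08] q [-0.71  0.17  0.47  2.25 -0.37  0.23 -2.43] w 0.0223
red n 69 y [0.1943 0.1974 0.2004] yellow y [0.2018 0.2089 0.2113]
side0 [0.1418 0.1457 0.1474]
s1 [0.1421 0.1458 0.1478]
s3 [0.1414 0.1457 0.1475]
```

View pics/c7.png

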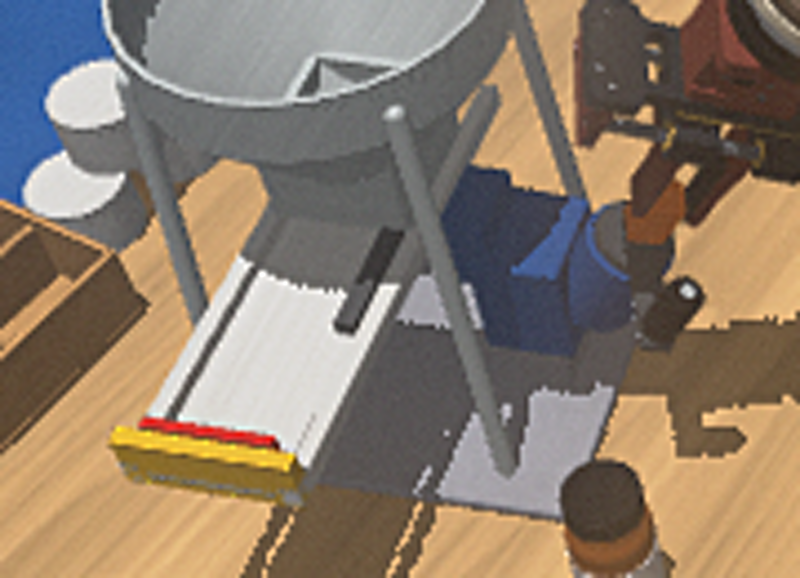

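The red plate at (210,432) is up against the yellow stop at (205,465), and the flange lies on the blue rim at (610,260). Release and back off along the axis.

{"op": "arm_command", "data": {"moves": [[0,0,0,0,0,0,0.05],[0,0,0,0,0,0,0.05],[0,0,0,0,0,0,0.05],[0,0,0,0,0,0,0.05],[-0.005,-0.0014,0.009,0,0,0,0.05],[-0.017,-0.005,0.03,0,0,0,0.05],[-0.034,-0.01,0.061,0,0,0,0.05],[-0.053,-0.015,0.095,0,0,0,0.05]]}}

```text
time_s: 12.3
tool_pos: [0.5419, 0.1136, 0.2088]
orientation: [0.863, -0.434, 0.186, -0.177]
force: [0.8, 1.7, -0.6]
grip_width: 0.571
finger_force: 0.0
```

Run:
```python
from h import *
tool(); gate('g8'); b=V('g8'); blobs(b,mask(b.p,4,14,170,90))
grab('wrist','w8'); v=V('w8'); P=v.pts(); m=mask(v.p,4,14,150,70)>0
t=m&(np.linalg.norm(P-O,axis=-1)<.08); r=(P[t]-O)@D; print('post top axial/pos mm',(np.median(r[r[:,2]>np.percentile(r[:,2],60)],0)*1000).round(1),np.percentile(r[:,2],95))
cv2.imwrite('pics/c8.png',np.hstack([cv2.resize(b.p[150:320,70:290,::-1],(400,310)),cv2.resize(v.p[...,::-1],(400,310))]))
```

```text
t 12.3 TCP in drive mm [-2.4  5.5 91.8] crank x ang 110.5 axis tilt [ 0.004 -0.008] F drive [ 0.8  1.5 -1.1] T [ 0.17  0.39 -0.03] q [-0.84 -0.03  0.55  2.25  0.04  0.4  -2.82] w 0.0501
red n 69 y [0.1947 0.1975 0.2003] yellow y [0.2016 0.209  0.2114]
 px [324. 144.] box [316 137  16  14 183] med [ 0.467 -0.413  0.05 ] p5 [ 0.445 -0.437  0.033] p95 [ 0.49  -0.402  0.063]
 px [395. 192.] box [388 185  13  15 160] med [ 0.191 -0.289  0.057] p5 [ 0.177 -0.31   0.049] p95 [ 0.206 -0.267  0.063]
 px [207. 215.] box [201 210  13  14 101] med [0.568 0.12  0.17 ] p5 [0.555 0.107 0.152] p95 [0.583 0.13  0.177]
 px [306. 240.] box [299 233  13  13  55] med [ 0.355 -0.014  0.043] p5 [ 0.344 -0.035  0.035] p95 [ 0.368 -0.001  0.046]
post top axial/pos mm [ 0.6 -0.3 51.9] 0.052464389796893704
```

View pics/c8.png

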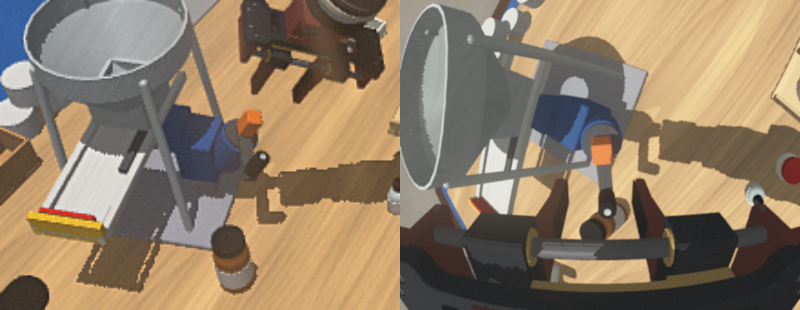

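The crank sits home (post top 51 mm above the rim), the red plate is against the yellow stop, the jar stands and the gripper is clear.

```bash
python3 -c "
from station import job
print(job.hand_in())"
```

```text
the job is handed in; nothing more can be done
None
```

I handed the job in at 12.3 s: the crank is fully seated on the drive, the gate is against its yellow end stop, and the gripper is open and clear. The amber jar stood in the last picture. I did not check the other bottles, the small jar or the fossil again after the work, but nothing touched them that I saw.

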